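# Switch on the school workshop's drill station

## Robot

A 6-joint arm with a two-finger parallel gripper is mounted at the origin on the work surface. World frame = base frame: x ahead of the robot, y to its left, z up, the work surface at z = 0. Lengths are in m, angles in degrees, forces in N, time in s.
With the tool pointing down it reaches from about 0.4 to 0.825 m from the base axis. Payload 7 kg.
Tool frame: the origin (TCP) lies between the finger pads; the fingertips stand 11 mm ahead of it and the grasp point (between the pads) lies 8 mm behind it; z points along the fingers, y is the direction in which the jaws open and shut (so a half turn about z gives the same grasp; the last joint's range is limited). The gripper opens to 88 mm and grips with 3 to 60 N. Pads are 19 mm wide; open, the fingers measure 130 mm over their backs; the gripper's body (78 mm by 193 mm) begins 47 mm behind the grasp point.
Start: joints at [86.58, 20.546, 0.682, 0, -70.136, -16.507], TCP at [0.23, 0.635, 0.238] pointing down, gripper open.
Joint ranges: [-176.03, 176.03], [-82.01, 121.73], [-58.28, 71.71], [-173.87, 95.51], [-174.79, -0.11], [-173.66, 173.66]. Speed limits (degrees/s): [136.94, 136.94, 172.46, 180, 180, 180].

## Interface

Orientations are given as [roll, pitch, yaw] about the fixed x, y, z axes, in that order (R = Rz(yaw) Ry(pitch) Rx(roll)).
In Python, from plant import r gives the robot as it stands.
- The arm moves only by the shell command python3 -m inch 'ROWS' [OPENING] [FORCE]. ROWS is JSON, a list of rows, each an object of numbers: "x", "y", "z": the shift along the tool's x, y, z as a fraction of full scale; "yaw": the turn about the tool's z as a fraction of full scale. In form: [{"x": .., "y": .., "z": .., "yaw": ..}, ...]. A call has 1 to 5 rows; each row shifts and turns the pose as measured when the row begins, along the tool's axes as they then stand; what a row does not reach is not made up. Full scale, the value 1, is 0.025 m for a shift and 4 degrees for a turn. A row lasts 1/12 s, in which the tool goes at most 41.7 mm and 7.16 degrees, less where a joint would pass 70% of its speed; a pose out of reach is approached as far as the arm can. A call with a number of a shift or a turn outside -1 to 1 is refused whole. A call with a gripper value outside its range is refused whole. OPENING is the opening, from -1 (shut) to 1 (fully open), set as the call begins (- or left out, the last holds). The fingers move at their own pace and stop on an object; FORCE is the grip in N (left out, the last holds). Time passes only in rows, so rows that do not move let the fingers close. It gives the time, the measured TCP pose, the force and the opening at its end, in the units of the state.
- r.get_state(): the state, without advancing time (a new reading comes with each control period).
- r.capture(name): name is "scene" or "top"; returns (picture, depth): 384x512x3 uint8, red, green, blue; 384x512 float32, m along the optical axis (not along the pixel's ray), 0 where there is no reading.
- r.camera_info(name): a dict with "mtx" (3x3 intrinsics, pixels), "pose" (4x4, takes a point from camera to world coordinates). Camera axes: x right, y down, z forward; pixel columns grow to the right and rows downward; lengths in m; the calibration is good to about 2 mm. A picture is of the moment at which its call begins. camera_info takes no time and is no camera call.
- r.close_job(): hands the job in, once; it reports no verdict.
The state is a dict: "time_s": time; "joints": joint angles; "qd": joint speeds; "joint_torque": joint torques, N m; "tcp_pos": TCP position; "eef_rot": TCP orientation; "contact_force": force on the tool from outside, world axes, zero at the start; "moment": the same for the moment, N m; "gripper_width": finger opening in m.
Only numpy, scipy, OpenCV 4.12 (cv2) and the standard library are available. Lean on these libraries where they do the work, as an engineer would, in place of code of your own. Each camera call takes 0.05 s, during which the arm holds its last target. There are 200 camera calls.

## Task

Switch on the drill station: with the fingertips press the blue button, then the white button, then the green button, each gently but firmly enough that it goes well in and stays down. Do not lift or shove the boxes, do not touch the red stop button or its yellow box, and leave the drill-bit block, the offcut and the screwdriver where they are; finish with the hand clear of everything.

Things in the scene. Friction and masses are not known exactly. Their poses are not given: they have to be found in the camera images.
- blue_box: Loose dark-grey push-button station (safety reset) with one blue button on top: square case 74 x 74 mm, 50 mm high, 0.55 kg, on rubber feet, standing on the bench. A round black collar (56 mm across) rises to 58 mm above the bench around the button. Origin: centre of the underside; z up, x and y along the case's sides.
- blue_top (a point): Centre of the top face of the blue button: a flat round cap 38 mm across in the middle of its box, 78 mm above the bench when out (20 mm above the collar). The point sinks with the cap.
- blue_button (a joint): How far the cap is pressed down, in m: 0 fully out (as all three are at the start), 0.012 at the bottom. It switches on from 0.003. The cap is stiff and stays where it is pushed: it starts to move at about 4 N, needs about 5 N at 4 mm and about 7 N at the bottom, after which only the cap's rubber cushion gives, about 1 mm for every 3 N more, up to 5 mm, and springs back.
- white_box: Loose dark-grey push-button station (work lamp) with one white button on top: square case 74 x 74 mm, 50 mm high, 0.55 kg, on rubber feet, standing on the bench. A round black collar (56 mm across) rises to 58 mm above the bench around the button. Origin: centre of the underside; z up, x and y along the case's sides.
- white_top (a point): Centre of the top face of the white button: a flat round cap 38 mm across in the middle of its box, 78 mm above the bench when out (20 mm above the collar). The point sinks with the cap.
- white_button (a joint): How far the cap is pressed down, in m: 0 fully out (as all three are at the start), 0.012 at the bottom. It switches on from 0.003. The cap is stiff and stays where it is pushed: it starts to move at about 4 N, needs about 5 N at 4 mm and about 7 N at the bottom, after which only the cap's rubber cushion gives, about 1 mm for every 3 N more, up to 5 mm, and springs back.
- green_box: Loose dark-grey push-button station (drill power) with one green button on top: square case 74 x 74 mm, 50 mm high, 0.55 kg, on rubber feet, standing on the bench. A round black collar (56 mm across) rises to 58 mm above the bench around the button. Origin: centre of the underside; z up, x and y along the case's sides.
- green_top (a point): Centre of the top face of the green button: a flat round cap 38 mm across in the middle of its box, 78 mm above the bench when out (20 mm above the collar). The point sinks with the cap.
- green_button (a joint): How far the cap is pressed down, in m: 0 fully out (as all three are at the start), 0.012 at the bottom. It switches on from 0.003. The cap is stiff and stays where it is pushed: it starts to move at about 4 N, needs about 5 N at 4 mm and about 7 N at the bottom, after which only the cap's rubber cushion gives, about 1 mm for every 3 N more, up to 5 mm, and springs back.
- stop_box: Loose push-button station of the same size (74 x 74 mm, 50 mm high, 0.55 kg) with a YELLOW case and a red mushroom-shaped stop button (48 mm across, top 88 mm above the bench). Not to be touched. Origin: centre of the underside.
- drill_block: Loose light wooden block, 60 x 120 x 40 mm, with four steel drill bits standing in it along its y axis, up to 115 mm above the bench; beyond the boxes. To be left alone. Origin: centre of the underside.
- offcut: Loose brown wood offcut, 50 x 90 x 22 mm, beyond the boxes. To be left alone. Origin: centre of the underside.
- screwdriver: Loose screwdriver, 180 mm long, lying along its own x axis to the right (-y) of the row of boxes. To be left alone. Origin: on the bench under the middle of it.

How it is judged:
By the outcome, as a careful person would: the job done as asked, in the order asked, and still so for the second after the job is handed in, with the robot touching nothing.
It also fails if it takes over 48 s, if anything falls off the work surface, if the arm or the gripper's body presses on something with over 40 N, if the wrist force passes 120 N, or if a joint passes its speed limit or range.

## Working session

There is one attempt and no reset: what is moved stays moved. The work goes in short steps, Python scripts to look and compute and a shell command to move; the robot and the scene stay as the last step left them, time stands still between calls to the robot, and variables do not carry over. Pictures are saved under pics/ and viewed, about 8 in all and at most 12, crops included, and the job is handed in when it is done.

```bash
mkdir -p pics; python3 - <<'E'
from plant import r
import cv2,numpy as np
s=r.get_state();print(s)
for n in("top","scene"):
    p,d=r.capture(n);cv2.imwrite(f"pics/{n}0.png",p[:,:,::-1]);np.savez(f"{n}0.npz",p=p,d=d)
    c=r.camera_info(n);print(n,np.round(c["mtx"],1).tolist(),np.round(c["pose"],3).tolist())
E
```

```text
{'time_s': 0.0, 'joints': array([ 8.65800769e+01,  2.05896005e+01,  6.34331550e-01, -2.03244692e-02,
       -7.01360004e+01, -1.65070394e+01]), 'qd': array([ 0.06036327,  0.02867852, -0.03286074,  0.02175226, -0.02299665,
       -0.01584125]), 'joint_torque': array([-2.18263383e-03, -5.82717276e+01,  2.93053025e+01,  6.99723065e+00,
        6.76953845e-03, -1.62989627e-04]), 'tcp_pos': array([0.22991546, 0.63413703, 0.23664698]), 'eef_rot': array([ 1.79907063e+02, -7.61615277e-03, -1.99338776e+01]), 'contact_force': array([ 0.04785677, -0.08400324, -0.26011154]), 'moment': array([-0.00011097, -0.03005766, -0.02269636]), 'gripper_width': 0.08799782402187283}
top [[400.6, 0.0, 261.2], [0.0, 400.6, 185.4], [0.0, 0.0, 1.0]] [[0.021, -0.988, 0.154, 0.472], [-1.0, -0.02, 0.008, -0.082], [-0.005, -0.155, -0.988, 1.085], [0.0, 0.0, 0.0, 1.0]]
scene [[349.3, 0.0, 253.8], [0.0, 349.3, 188.5], [0.0, 0.0, 1.0]] [[-0.576, 0.481, -0.661, 1.184], [0.817, 0.341, -0.465, 0.307], [0.002, -0.808, -0.589, 0.589], [0.0, 0.0, 0.0, 1.0]]
```

View pics/top0.png

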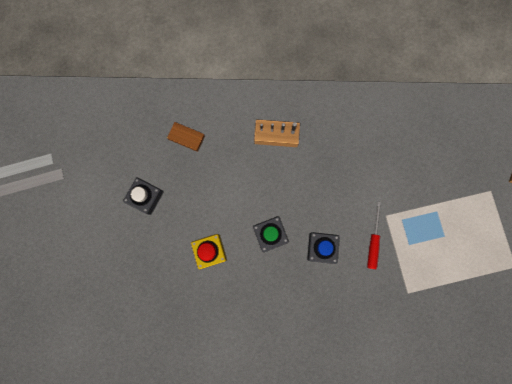

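View pics/scene0.png

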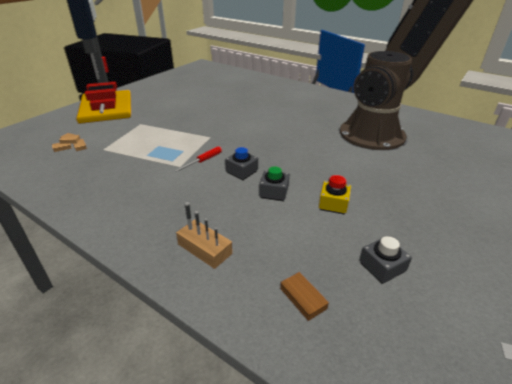

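The top view shows the blue cap at about (325,248), green (271,234), white (139,195) and the red stop (207,251). The drill block is at (277,132), the offcut at (186,137) and the screwdriver at about (375,240). The scene view agrees with this.

```bash
cat >h.py <<'E'
import cv2,numpy as np
from plant import r
def ray(n,uv,z):
    c=r.camera_info(n);K=np.array(c["mtx"]);T=np.array(c["pose"])
    d=T[:3,:3]@np.linalg.inv(K)@[uv[0],uv[1],1];return T[:3,3]+d*(z-T[2,3])/d[2]
W={"top":{"blue":(325,248),"green":(271,234),"white":(139,195),"red":(207,251)},
   "scene":{"blue":(242,154),"green":(275,174),"white":(389,246),"red":(337,184)}}
def find(n,p,col,z,win=22):
    h=cv2.cvtColor(p,cv2.COLOR_RGB2HSV).astype(int);H,S,V=h[...,0],h[...,1],h[...,2]
    m={"blue":(abs(H-115)<15)&(S>120)&(V>60),"green":(abs(H-65)<18)&(S>120)&(V>50),
       "white":(S<70)&(V>130),"red":((H<8)|(H>172))&(S>150)&(V>80)}[col]
    k=np.zeros_like(m);u,v=W[n][col];k[v-win:v+win,u-win:u+win]=1
    c,_=cv2.findContours((m&k).astype(np.uint8),cv2.RETR_EXTERNAL,cv2.CHAIN_APPROX_NONE)
    c=max(c,key=cv2.contourArea);(a,b),s,_=cv2.fitEllipse(c)
    return (a,b),s,ray(n,(a,b),z)
E
python3 - <<'E'
from h import *
for n in W:
    f=np.load(n+"0.npz")
    for c in W[n]:
        uv,s,P=find(n,f["p"],c,.088 if c=="red" else .078);print(n,c,np.round(uv,1),np.round(s,1),np.round(P,4),f["d"][int(uv[1]),int(uv[0])])
p=np.load("top0.npz")["p"];cv2.imwrite("pics/crop.png",cv2.resize(p[170:280,110:350,::-1],None,fx=3.3,fy=3.3,interpolation=cv2.INTER_CUBIC))
E
```

```text
top blue [325.3 247.7] [14.9 15.4] [ 0.4763 -0.236   0.078 ] 0.99642354
top green [270.5 233.5] [14.7 14.8] [ 0.5084 -0.0994  0.078 ] 1.0016932
top white [137.7 193.9] [13.6 14.5] [0.6013 0.2395 0.078 ] 1.0194921
top red [206.1 251.6] [17.1 17.5] [0.4607 0.0583 0.088 ] 0.98516405
scene blue [241.1 152.8] [11.7 12.7] [ 0.4889 -0.2269  0.078 ] 1.0082067
scene green [274.6 172.9] [12.7 13.8] [ 0.5216 -0.0916  0.078 ] 0.93058634
scene white [390.3 243. ] [14.2 19.9] [0.6037 0.2413 0.078 ] 0.71814567
scene red [337.1 181.3] [12.9 16.8] [0.4759 0.0647 0.088 ] 0.88046086
```

View pics/crop.png

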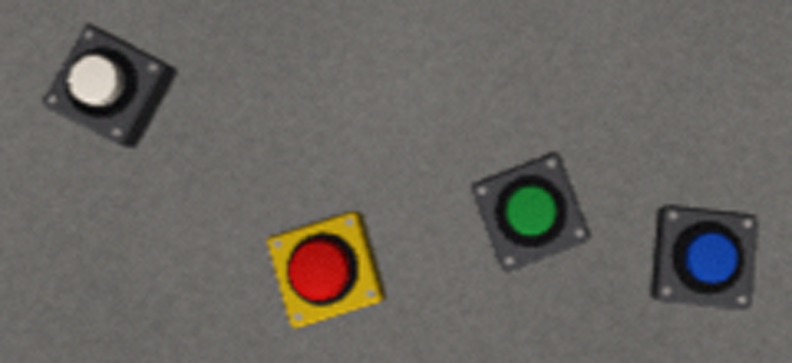

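```bash
python3 -m inch '[{"x":1,"y":0.7},{"x":1,"y":0.7},{"x":1,"y":0.7},{"x":1,"y":0.7},{"x":1,"y":0.7}]' -1 20
```

```text
validation failed for argument at $[0]...
```

```bash
python3 -m inch '[{"x":1,"y":0.7,"z":0,"yaw":0},{"x":1,"y":0.7,"z":0,"yaw":0},{"x":1,"y":0.7,"z":0,"yaw":0},{"x":1,"y":0.7,"z":0,"yaw":0},{"x":1,"y":0.7,"z":0,"yaw":0}]' -1 20
```

```text
time_s: 0.52
tcp_pos: [0.3165, 0.5083, 0.2323]
eef_rot: [179.6, -0.0, -19.5]
contact_force: [1.7, -0.2, 0.7]
gripper_width: 0.0601
```

```bash
python3 -m inch '[{"x":1,"y":0.7,"z":-0.05,"yaw":0},{"x":1,"y":0.7,"z":-0.05,"yaw":0},{"x":1,"y":0.7,"z":-0.05,"yaw":0},{"x":1,"y":0.7,"z":-0.05,"yaw":0},{"x":1,"y":0.7,"z":-0.05,"yaw":0}]'
python3 -m inch '[{"x":1,"y":0.7,"z":-0.05,"yaw":0},{"x":1,"y":0.7,"z":-0.05,"yaw":0},{"x":1,"y":0.7,"z":-0.05,"yaw":0},{"x":1,"y":0.7,"z":-0.05,"yaw":0},{"x":1,"y":0.7,"z":-0.05,"yaw":0}]'
python3 -m inch '[{"x":0.3,"y":1,"z":-0.05,"yaw":0},{"x":0.3,"y":1,"z":-0.05,"yaw":0},{"x":0.3,"y":1,"z":-0.05,"yaw":0},{"x":0.3,"y":1,"z":-0.05,"yaw":0},{"x":0.3,"y":1,"z":-0.05,"yaw":0}]'
```

```text
time_s: 0.93
tcp_pos: [0.4072, 0.3761, 0.2375]
eef_rot: [179.4, 0.0, -19.5]
contact_force: [-0.1, 0.6, -0.7]
gripper_width: 0.0262
time_s: 1.35
tcp_pos: [0.4981, 0.2443, 0.2441]
eef_rot: [179.3, 0.1, -19.4]
contact_force: [1.0, 0.9, 0.2]
gripper_width: 0.0008
time_s: 1.77
tcp_pos: [0.4932, 0.1066, 0.2495]
eef_rot: [179.0, 0.3, -19.6]
contact_force: [0.2, -0.4, 0.3]
gripper_width: 0.0005
```

```bash
python3 -m inch '[{"x":0.3,"y":1,"z":0,"yaw":0},{"x":0.3,"y":1,"z":0,"yaw":0},{"x":0.3,"y":1,"z":0,"yaw":0},{"x":0.3,"y":1,"z":0,"yaw":0},{"x":0.3,"y":1,"z":0,"yaw":0}]'
python3 -m inch '[{"x":0.3,"y":1,"z":0.2,"yaw":0},{"x":0.3,"y":1,"z":0.2,"yaw":0},{"x":0.3,"y":1,"z":0.2,"yaw":0},{"x":0.3,"y":1,"z":0.2,"yaw":0},{"x":0.3,"y":0.6,"z":0.2,"yaw":0}]'
```

```text
time_s: 2.18
tcp_pos: [0.484, -0.0304, 0.2509]
eef_rot: [179.0, 0.3, -19.6]
contact_force: [0.4, 0.8, 0.4]
gripper_width: 0.0007
time_s: 2.6
tcp_pos: [0.4781, -0.1587, 0.2274]
eef_rot: [179.1, 0.3, -19.6]
contact_force: [-0.2, 0.1, -1.2]
gripper_width: 0.0005
```

```bash
python3 -m inch '[{"x":0.2,"y":0.6,"z":0.7,"yaw":0},{"x":0.2,"y":0.6,"z":0.7,"yaw":0},{"x":0.2,"y":0.6,"z":0.7,"yaw":0},{"x":0.2,"y":0.6,"z":0.7,"yaw":0},{"x":0.2,"y":0.6,"z":0.7,"yaw":0}]'
python3 -m inch '[{"x":0,"y":0,"z":0,"yaw":0},{"x":0,"y":0,"z":0,"yaw":0}]'
python3 - <<'E'
from h import *
s=r.get_state();print(s["tcp_pos"],s["contact_force"])
a,_=r.capture("top");b,_=r.capture("scene")
o=np.hstack([cv2.resize(a[150:330,180:420],(400,300)),cv2.resize(b[60:240,140:380],(400,300))])
cv2.imwrite("pics/pb.png",o[:,:,::-1])
E
```

```text
time_s: 3.02
tcp_pos: [0.476, -0.2444, 0.1399]
eef_rot: [179.1, 0.0, -19.7]
contact_force: [0.3, 0.4, 1.0]
gripper_width: 0.0003
time_s: 3.18
tcp_pos: [0.4729, -0.2464, 0.1352]
eef_rot: [179.1, 0.5, -19.9]
contact_force: [0.3, -0.6, 0.8]
gripper_width: 0.0001
[ 0.47286198 -0.24636188  0.13521643] [ 0.29969269 -0.58253199  0.7675204 ]
```

View pics/pb.png

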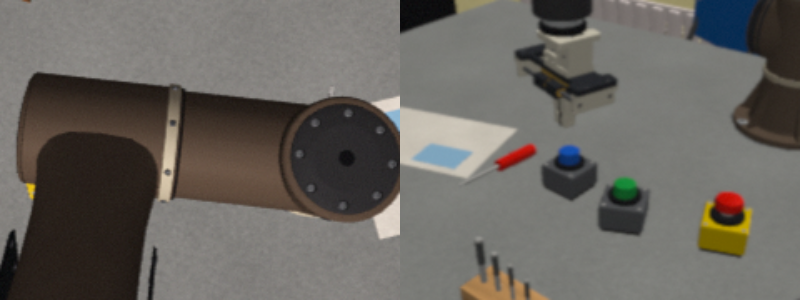

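The right half shows the closed fingertips above the blue cap (fingertip about (567,122), cap about (570,152)). The top view is blocked by the arm. I'll centre by −11 mm in tool y and go down.

```bash
python3 -m inch '[{"x":0,"y":-0.15,"z":0.4,"yaw":0},{"x":0,"y":-0.15,"z":0.4,"yaw":0},{"x":0,"y":-0.15,"z":0.4,"yaw":0},{"x":0,"y":0,"z":0,"yaw":0}]'
python3 -m inch '[{"x":0,"y":0,"z":0,"yaw":0}]'
```

```text
time_s: 3.62
tcp_pos: [0.4792, -0.2328, 0.106]
eef_rot: [179.2, 0.1, -19.8]
contact_force: [-1.3, -0.1, 0.2]
gripper_width: 0.0006
time_s: 3.7
tcp_pos: [0.4794, -0.2321, 0.1058]
eef_rot: [179.2, 0.1, -19.7]
contact_force: [-0.0, -0.3, -0.3]
gripper_width: 0.0004
```

```bash
python3 -m inch '[{"x":-0.05,"y":0.1,"z":0.2,"yaw":0},{"x":0,"y":0.1,"z":0.2,"yaw":0},{"x":0,"y":0,"z":0.1,"yaw":0},{"x":0,"y":0,"z":0,"yaw":0}]'
python3 -m inch '[{"x":0,"y":0,"z":0.1,"yaw":0},{"x":0,"y":0,"z":0.1,"yaw":0}]'
```

```text
time_s: 4.03
tcp_pos: [0.477, -0.2361, 0.0932]
eef_rot: [179.2, -0.0, -19.6]
contact_force: [-0.1, 0.0, 0.4]
gripper_width: 0.0003
time_s: 4.2
tcp_pos: [0.4773, -0.2366, 0.0885]
eef_rot: [179.2, -0.1, -19.6]
contact_force: [-1.0, 0.5, 3.6]
gripper_width: 0.0002
```

Contact. I'll press on in small steps.

```bash
python3 -m inch '[{"x":0,"y":0,"z":0.12,"yaw":0},{"x":0,"y":0,"z":0.12,"yaw":0}]'
python3 -m inch '[{"x":0,"y":0,"z":0.12,"yaw":0},{"x":0,"y":0,"z":0.08,"yaw":0}]'
```

```text
time_s: 4.37
tcp_pos: [0.4773, -0.2366, 0.0827]
eef_rot: [179.2, -0.1, -19.6]
contact_force: [-2.5, 2.3, 5.4]
gripper_width: 0.0005
time_s: 4.53
tcp_pos: [0.4773, -0.2366, 0.0777]
eef_rot: [179.2, -0.1, -19.6]
contact_force: [-1.5, 2.8, 6.5]
gripper_width: 0.0004
```

```bash
python3 -m inch '[{"x":0,"y":0,"z":-0.3,"yaw":0},{"x":0,"y":0,"z":-0.8,"yaw":0},{"x":0,"y":0,"z":-1,"yaw":0},{"x":0,"y":0,"z":-1,"yaw":0},{"x":0,"y":0,"z":-1,"yaw":0}]'
python3 -m inch '[{"x":-0.1,"y":-1,"z":0,"yaw":0},{"x":-0.1,"y":-1,"z":0,"yaw":0},{"x":-0.1,"y":-1,"z":0,"yaw":0},{"x":-0.1,"y":-1,"z":0,"yaw":0},{"x":-0.1,"y":-1,"z":0,"yaw":0}]'
python3 -m inch '[{"x":-0.1,"y":-1,"z":0,"yaw":0},{"x":-0.1,"y":-1,"z":0,"yaw":0},{"x":-0.1,"y":-1,"z":0,"yaw":0},{"x":-0.1,"y":-1,"z":0,"yaw":0},{"x":-0.1,"y":-1,"z":0,"yaw":0}]'
python3 -m inch '[{"x":-0.1,"y":-1,"z":0,"yaw":0},{"x":-0.1,"y":-1,"z":0,"yaw":0},{"x":-0.1,"y":-1,"z":0,"yaw":0},{"x":-0.1,"y":-1,"z":0,"yaw":0},{"x":-0.1,"y":-1,"z":0,"yaw":0}]'
```

```text
time_s: 4.95
tcp_pos: [0.4738, -0.2348, 0.1784]
eef_rot: [179.1, 0.6, -19.7]
contact_force: [0.1, -0.6, -1.1]
gripper_width: 0.0002
time_s: 5.37
tcp_pos: [0.5085, -0.1135, 0.1867]
eef_rot: [179.2, -0.3, -20.0]
contact_force: [-0.2, 0.0, 0.1]
gripper_width: 0.0002
time_s: 5.78
tcp_pos: [0.5409, 0.0142, 0.1881]
eef_rot: [179.4, -0.5, -20.0]
contact_force: [0.7, -0.3, -1.5]
gripper_width: 0.0001
time_s: 6.2
tcp_pos: [0.5733, 0.1424, 0.1892]
eef_rot: [179.5, -0.7, -20.0]
contact_force: [0.6, 0.4, 0.1]
gripper_width: 0.0006
```

```bash
python3 -m inch '[{"x":-0.07,"y":-1,"z":0.5,"yaw":0},{"x":-0.07,"y":-1,"z":0.5,"yaw":0},{"x":-0.07,"y":-1,"z":0.5,"yaw":0},{"x":-0.07,"y":-0.7,"z":0.5,"yaw":0},{"x":0,"y":0,"z":0.2,"yaw":0}]'
python3 -m inch '[{"x":0,"y":0,"z":0,"yaw":0}]'
python3 - <<'E'
from h import *
a,_=r.capture("top");b,_=r.capture("scene");
for c in("blue","green","red"): print(c,np.round(find("top",a,c,.088 if c=="red" else .078)[0],1),np.round(find("scene",b,c,.08)[0],1))
o=np.hstack([cv2.resize(a[150:330,110:350],(400,300)),cv2.resize(b[120:300,220:460],(400,300))])
cv2.imwrite("pics/pw.png",o[:,:,::-1])
E
```

```text
time_s: 6.62
tcp_pos: [0.6029, 0.2408, 0.1354]
eef_rot: [179.8, -1.0, -19.8]
contact_force: [0.6, -0.3, -0.2]
gripper_width: 0.0004
time_s: 6.7
tcp_pos: [0.6023, 0.2412, 0.1339]
eef_rot: [179.7, -0.9, -19.8]
contact_force: [-0.3, -0.2, -0.7]
gripper_width: 0.0007
blue [324.6 247.8] [241.2 154.5]
green [270.4 233.5] [274.6 172.9]
red [206.1 251.5] [337.  181.3]
```

View pics/pw.png

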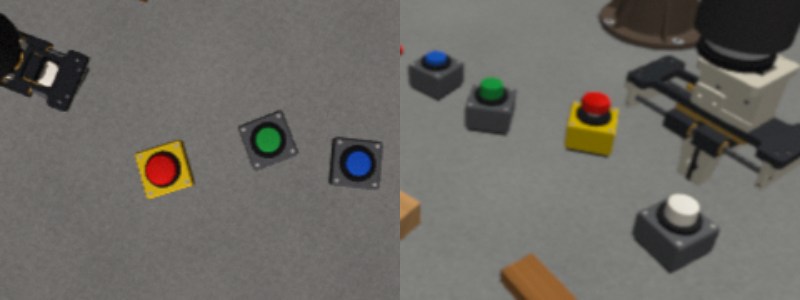

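The top view shows all boxes in place. In the scene view the blue cap is now visibly lower, and the fingertip is above the white cap, perhaps slightly to one side. I'll check the white centre against its case screws and the scene projection.

```bash
python3 - <<'E'
from h import *
for c,uv in dict(white=(141.1,195.2),green=(270.6,234.2),blue=(324.2,247.9)).items(): print(c,ray("top",uv,.05))
c=r.camera_info("scene");T=np.linalg.inv(c["pose"])
for P in([.6023,.2412,.123],[.6013,.2395,.078]):
    q=np.array(c["mtx"])@(T@np.r_[P,1])[:3];q=q[:2]/q[2];print(q,(q-[220,120])*400/240)
E
```

```text
white [0.6017976  0.23936259 0.05      ]
green [ 0.50771391 -0.10016817  0.05      ]
blue [ 0.47582433 -0.23747572  0.05      ]
[395.76279986 226.25079592] [292.93799976 177.08465986]
[389.80254458 241.94704971] [283.00424097 203.24508284]
```

Projections agree to within a few mm. Going down on white.

```bash
python3 -m inch '[{"x":0,"y":0.08,"z":0.4,"yaw":0},{"x":0,"y":0,"z":0.4,"yaw":0},{"x":0,"y":0,"z":0.3,"yaw":0},{"x":0,"y":0,"z":0.2,"yaw":0},{"x":0,"y":0,"z":0,"yaw":0}]'
python3 -m inch '[{"x":0,"y":0,"z":0.1,"yaw":0},{"x":0,"y":0,"z":0.1,"yaw":0}]'
```

```text
time_s: 7.22
tcp_pos: [0.603, 0.2353, 0.1028]
eef_rot: [179.9, -1.1, -20.0]
contact_force: [0.2, 0.3, 0.1]
gripper_width: 0.0002
time_s: 7.38
tcp_pos: [0.6033, 0.2347, 0.0977]
eef_rot: [179.9, -1.1, -20.0]
contact_force: [-0.2, 0.3, -0.5]
gripper_width: 0.0003
```

```bash
python3 -m inch '[{"x":-0.12,"y":-0.15,"z":0,"yaw":0},{"x":0,"y":0,"z":0.12,"yaw":0},{"x":0,"y":0,"z":0.1,"yaw":0}]'
python3 -m inch '[{"x":0,"y":0,"z":0.1,"yaw":0},{"x":0,"y":0,"z":0.1,"yaw":0}]'
```

```text
time_s: 7.63
tcp_pos: [0.6021, 0.2398, 0.0921]
eef_rot: [180.0, -1.1, -20.0]
contact_force: [0.3, -0.2, -0.1]
gripper_width: 0.0003
time_s: 7.8
tcp_pos: [0.6024, 0.2402, 0.0872]
eef_rot: [-180.0, -1.2, -20.0]
contact_force: [-1.3, -1.0, 4.1]
gripper_width: 0.0004
```

```bash
python3 -m inch '[{"x":0,"y":0,"z":0.12,"yaw":0},{"x":0,"y":0,"z":0.12,"yaw":0}]'
python3 -m inch '[{"x":0,"y":0,"z":0.12,"yaw":0},{"x":0,"y":0,"z":0.06,"yaw":0}]'
```

```text
time_s: 7.97
tcp_pos: [0.6024, 0.2401, 0.0816]
eef_rot: [-180.0, -1.2, -20.0]
contact_force: [-3.1, -1.2, 6.0]
gripper_width: 0.0003
time_s: 8.13
tcp_pos: [0.6024, 0.2401, 0.0774]
eef_rot: [-180.0, -1.2, -19.9]
contact_force: [-3.4, -0.1, 7.6]
gripper_width: 0.0006
```

```bash
python3 -m inch '[{"x":0,"y":0,"z":-0.3,"yaw":0},{"x":0,"y":0,"z":-0.8,"yaw":0},{"x":0,"y":0,"z":-1,"yaw":0},{"x":0,"y":0,"z":-1,"yaw":0},{"x":0,"y":0,"z":-1,"yaw":0}]'
python3 -m inch '[{"x":0.1,"y":1,"z":0,"yaw":0},{"x":0.1,"y":1,"z":0,"yaw":0},{"x":0.1,"y":1,"z":0,"yaw":0},{"x":0.1,"y":1,"z":0,"yaw":0},{"x":0.1,"y":1,"z":0,"yaw":0}]'
python3 -m inch '[{"x":0.1,"y":1,"z":0,"yaw":0},{"x":0.1,"y":1,"z":0,"yaw":0},{"x":0.1,"y":1,"z":0,"yaw":0},{"x":0.1,"y":1,"z":0,"yaw":0},{"x":0.1,"y":1,"z":0,"yaw":0}]'
```

```text
time_s: 8.55
tcp_pos: [0.5971, 0.2388, 0.1762]
eef_rot: [179.4, -0.7, -20.0]
contact_force: [0.7, 0.4, -0.6]
gripper_width: 0.0003
time_s: 8.97
tcp_pos: [0.5704, 0.1197, 0.1858]
eef_rot: [-179.9, -1.3, -19.7]
contact_force: [0.5, -0.5, -0.5]
gripper_width: 0.0003
time_s: 9.38
tcp_pos: [0.5384, -0.0076, 0.1878]
eef_rot: [-179.7, -1.5, -19.6]
contact_force: [0.5, 0.2, -0.1]
gripper_width: 0.0004
```

```bash
python3 -m inch '[{"x":0.03,"y":1,"z":0.5,"yaw":0},{"x":0.03,"y":1,"z":0.5,"yaw":0},{"x":0.03,"y":1,"z":0.5,"yaw":0},{"x":0.03,"y":0.7,"z":0.5,"yaw":0},{"x":0,"y":0,"z":0.4,"yaw":0}]'
python3 -m inch '[{"x":0,"y":0,"z":0.4,"yaw":0},{"x":0,"y":0,"z":0.2,"yaw":0},{"x":0,"y":0,"z":0,"yaw":0}]'
python3 - <<'E'
from h import *
b,_=r.capture("scene")
cv2.imwrite("pics/pg.png",cv2.resize(b[60:300,180:460],(700,600))[:,:,::-1])
E
```

```text
time_s: 9.8
tcp_pos: [0.5115, -0.1028, 0.1302]
eef_rot: [-179.4, -2.0, -19.7]
contact_force: [0.4, -0.2, -1.4]
gripper_width: 0.0002
time_s: 10.05
tcp_pos: [0.5106, -0.1048, 0.1135]
eef_rot: [-179.4, -1.9, -19.9]
contact_force: [0.9, -0.0, 0.7]
gripper_width: 0.0004
```

View pics/pg.png

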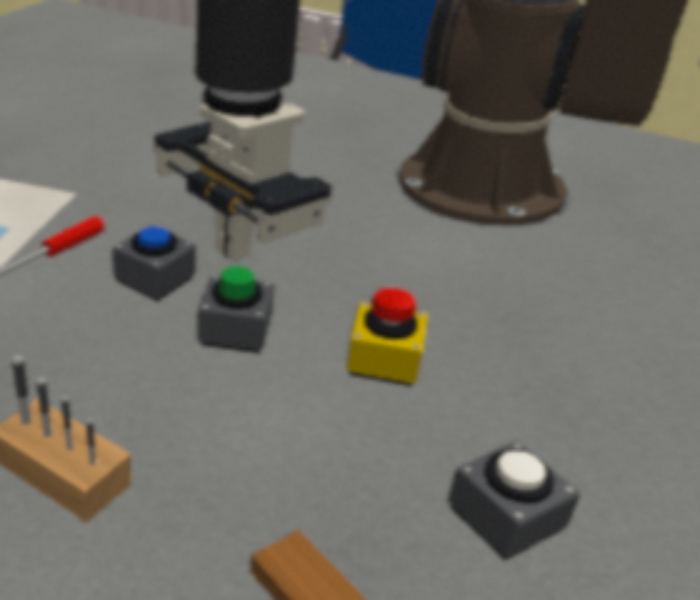

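Blue (155,238) and white (520,470) are both well down. The fingertip is just above the green cap (238,285). Final trim, then press.

```bash
python3 -m inch '[{"x":-0.16,"y":-0.16,"z":0.2,"yaw":0},{"x":0,"y":0,"z":0.2,"yaw":0},{"x":0,"y":0,"z":0.2,"yaw":0},{"x":0,"y":0,"z":0,"yaw":0}]'
python3 -m inch '[{"x":0,"y":0,"z":0.1,"yaw":0},{"x":0,"y":0,"z":0.1,"yaw":0}]'
```

```text
time_s: 10.43
tcp_pos: [0.5106, -0.0978, 0.0996]
eef_rot: [-179.3, -2.1, -19.8]
contact_force: [-0.4, 0.9, -0.4]
gripper_width: 0.0004
time_s: 10.6
tcp_pos: [0.5113, -0.0973, 0.0947]
eef_rot: [-179.3, -2.2, -19.8]
contact_force: [-0.3, 1.1, -0.5]
gripper_width: 0.0004
```

```bash
python3 -m inch '[{"x":-0.08,"y":0.12,"z":0,"yaw":0},{"x":0,"y":0,"z":0.1,"yaw":0},{"x":0,"y":0,"z":0.1,"yaw":0},{"x":0,"y":0,"z":0.1,"yaw":0}]'
python3 -m inch '[{"x":0,"y":0,"z":0.12,"yaw":0},{"x":0,"y":0,"z":0.12,"yaw":0}]'
python3 -m inch '[{"x":0,"y":0,"z":0.12,"yaw":0},{"x":0,"y":0,"z":0.04,"yaw":0}]'
```

```text
time_s: 10.93
tcp_pos: [0.5087, -0.0996, 0.0868]
eef_rot: [-179.3, -2.2, -19.7]
contact_force: [-1.5, 0.7, 3.6]
gripper_width: 0.0007
time_s: 11.1
tcp_pos: [0.5087, -0.0996, 0.0808]
eef_rot: [-179.3, -2.2, -19.8]
contact_force: [-2.1, 1.5, 5.8]
gripper_width: 0.0004
time_s: 11.27
tcp_pos: [0.5087, -0.0996, 0.0767]
eef_rot: [-179.3, -2.2, -19.7]
contact_force: [-2.7, 1.6, 9.2]
gripper_width: 0.0001
```

```bash
python3 -m inch '[{"x":0,"y":0,"z":-0.3,"yaw":0},{"x":0,"y":0,"z":-0.8,"yaw":0},{"x":0,"y":0,"z":-1,"yaw":0},{"x":0,"y":0,"z":-1,"yaw":0},{"x":0,"y":0,"z":-1,"yaw":0}]'
python3 -m inch '[{"x":-0.1,"y":-1,"z":-0.6,"yaw":0},{"x":-0.1,"y":-1,"z":-0.6,"yaw":0},{"x":-0.1,"y":-1,"z":-0.6,"yaw":0},{"x":-0.1,"y":-1,"z":-0.6,"yaw":0},{"x":-0.1,"y":-1,"z":-0.6,"yaw":0}]'
python3 -m inch '[{"x":-0.3,"y":-1,"z":0,"yaw":0},{"x":-0.3,"y":-1,"z":0,"yaw":0},{"x":-0.3,"y":-1,"z":0,"yaw":0},{"x":-0.3,"y":-1,"z":0,"yaw":0},{"x":-0.3,"y":-1,"z":0,"yaw":0}]'
python3 -m inch '[{"x":-0.3,"y":-1,"z":0,"yaw":0},{"x":-0.3,"y":-1,"z":0,"yaw":0},{"x":-0.3,"y":-1,"z":0,"yaw":0},{"x":-0.3,"y":-1,"z":0,"yaw":0},{"x":-0.3,"y":-1,"z":0,"yaw":0}]'
python3 -m inch '[{"x":-0.3,"y":-1,"z":0,"yaw":0},{"x":-0.3,"y":-1,"z":0,"yaw":0},{"x":0,"y":-0.4,"z":0,"yaw":0},{"x":0,"y":0,"z":0,"yaw":0},{"x":0,"y":0,"z":0,"yaw":0}]'
python3 - <<'E'
from h import *
a,_=r.capture("top");b,_=r.capture("scene")
z={"top":np.load("top0.npz")["p"],"scene":np.load("scene0.npz")["p"]}
for n,p in(("top",a),("scene",b)):
  for c in W[n]:
    try: print(n,c,np.round(find(n,z[n],c,.08)[0],1),np.round(find(n,p,c,.08)[0],1))
    except Exception as e: print(n,c,"hidden")
o=np.hstack([cv2.resize(a[100:340,110:430],(400,300)),cv2.resize(b[120:345,160:460],(400,300))])
cv2.imwrite("pics/fin.png",o[:,:,::-1])
E
```

```text
time_s: 11.68
tcp_pos: [0.5009, -0.1, 0.1771]
eef_rot: [-179.6, -1.5, -19.8]
contact_force: [0.1, 1.0, -0.1]
gripper_width: 0.0006
time_s: 12.1
tcp_pos: [0.5293, 0.0221, 0.2613]
eef_rot: [-179.4, -1.8, -20.2]
contact_force: [0.5, -0.8, -0.4]
gripper_width: 0.0002
time_s: 12.52
tcp_pos: [0.5396, 0.1589, 0.2687]
eef_rot: [-179.0, -2.3, -20.3]
contact_force: [0.3, -0.1, 0.2]
gripper_width: 0.0003
time_s: 12.93
tcp_pos: [0.5469, 0.2955, 0.2709]
eef_rot: [-179.0, -2.3, -20.3]
contact_force: [0.9, -0.7, -0.0]
gripper_width: 0.0004
time_s: 13.35
tcp_pos: [0.553, 0.3646, 0.2703]
eef_rot: [-179.0, -2.3, -20.1]
contact_force: [0.9, -0.8, -0.3]
gripper_width: 0.0004
top blue [325.3 247.7] [324.7 247.8]
top green [270.5 233.5] [270.3 233.7]
top white [137.7 193.9] [139.1 194.4]
top red [206.1 251.6] [206.  251.6]
scene blue [241.1 152.8] [241.2 154.5]
scene green [274.6 172.9] [274.5 174.5]
scene white [390.3 243. ] [388.5 246.7]
scene red [337.1 181.3] [337.1 181.3]
```

View pics/fin.png

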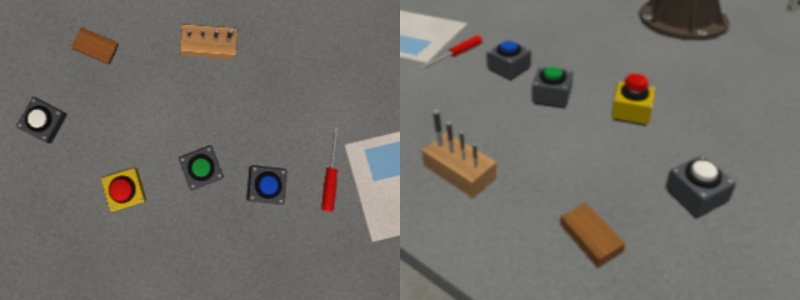

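All three caps (blue (509,47), green (553,73), white (705,170)) are down, everything else is where it was, and the hand is clear. Handing in.

```bash
python3 -c "
from plant import r
print(r.close_job())"
```

```text
the job is handed in; nothing more can be done
None
```

The drill station is switched on: I pressed blue, then white, then green with the closed fingertips, and handed the job in at about 13.4 s.

- **Buttons:** each cap went down an estimated 10–12 mm, with a final vertical force of about 6.5 N on blue, 7.6 N on white and 9.2 N on green. The last pictures show all three caps still down.
- **Everything else:** the red stop button is within 0.1 pixel of where it started. The case positions look unchanged; the caps' 0.2–1.5 pixel shifts in the top view fit their being lower. The drill-bit block, offcut and screwdriver look untouched; I checked those by eye only.
- **Hand:** it finished clear of everything, with the tool at z = 0.27 m to the left of the boxes.
- **Disagreements:** the first scene-camera positions for blue, green and red were 15–16 mm from the top-camera ones, because the colour masks took in the caps' sides. I used the top-camera positions, and the case screws agreed with them to about 2 mm. No check failed.

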